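# Put the hand-wash things back in their holders

### The arm

A 7-joint arm with a two-finger parallel gripper is mounted at the origin on the work surface. World frame = base frame: x ahead of the robot, y to its left, z up, the work surface at z = 0. Lengths are in m, angles in rad, forces in N, time in s.
With the tool pointing down it reaches from about 0.425 to 0.825 m from the base axis. Payload 3.6 kg.
Tool frame: the origin (TCP) lies at the very end of the fingers, on their centre line; the grasp point (between the pads) lies 19 mm behind it; z points along the fingers, x is the direction in which the jaws open and shut, and the axes are right-handed (so a half turn about z gives the same grasp; the last joint's range is limited). The gripper opens to 85 mm and grips with 20 to 120 N. Pads are 22 mm wide; open, the fingers measure 114 mm over their backs; the gripper's body (76 mm by 85 mm) begins 54 mm behind the grasp point. The pads swing forward as they close: fully open they stand 13 mm farther back than shut.
Start: joints at [1.192, 0.615, -0.013, 1.423, 0.008, 1.103, -0.04], TCP at [0.225, -0.61, 0.231] pointing down, gripper open.
Joint ranges: [-3.12, 3.12], [-0.3, 2.06], [-1.34, 1.32], [0.26, 2.42], [-1.36, 4.5], [0.01, 1.98], [-2.84, 2.84]. Speed limits (rad/s): [2.79, 2.79, 3.14, 3.14, 3.14, 3.14, 3.14].

### API

Orientations are given as a rotation vector (axis times angle).
In Python, from station import arm, eyes, order gives the robot as it stands.
- The arm moves only by the tool play_rows, never from a script. Its argument "increments" is a list of rows, each a list of 3 entries, a list of its own where there are three numbers: the closure, from 0 (fully open) to 1 (shut), then the shift along the tool's x, y, z in mm, then the turn, a rotation vector about the tool's x, y, z in rad. In form: [[claw, [tx, ty, tz], [wx, wy, wz]], ...]. A call has 1 to 10 rows; each row is the pose to reach, as a shift and turn from the pose commanded when the call began, along the tool's axes at that moment; what a row does not reach only later rows make up. A row lasts 1/10 s, in which the tool goes at most 50 mm and 8.59 degrees, less where a joint would pass 70% of its speed; a pose out of reach is approached as far as the arm can. A call with a gripper value outside its range is refused whole. The fingers move at their own pace and stop on an object; "squeeze" is the grip in N (left out, the last holds). Time passes only in rows, so rows that repeat a pose let the fingers close. It gives the time, the measured TCP pose, the force and the opening at its end, in the units of the state.
- arm.get_state(): the state, without advancing time (a new reading comes with each control period).
- eyes.snapshot(name): name is "scene" or "top"; returns the picture (420x560x3 uint8, red, green, blue); there is no depth.
- eyes.get_calibration(name): a dict with "mtx" (3x3 intrinsics, pixels), "dist" ([k1, k2, p1, p2, k3] as OpenCV has them; the pictures are not rectified), "cam_to_world" (4x4, takes a point from camera to world coordinates). Camera axes: x right, y down, z forward; pixel columns grow to the right and rows downward; lengths in m; the calibration is good to about 2 mm. A picture is of the moment at which its call begins. get_calibration takes no time and is no camera call.
- order.sign_off(): hands the job in, once; it reports no verdict.
Trained networks look in the newest picture that a camera, given by its name, has taken for a name from the list of things; names that differ only in an ending like _2 or _b are one class to them, and where a whole thing is asked for, a point or a joint stands for the part that bears it (a point fixed in the world has none). Each returns a list of dicts, best first, with "conf" (0 to 1); they miss things now and then, are a little off and sometimes report something else, mostly with a low value. They report only what shows in the picture. A call takes as long as a camera call. They do not tell look-alikes from the thing itself.
- eyes.look_for(query, camera): "point" ([row, column] in pixels, amid what is visible of it).
- eyes.regions_of(query, camera): "region" (420x560 bool, what is visible of it) and "point" ([row, column] in pixels, amid what is visible of it).
The state is a dict: "time": time; "joint_pos": joint angles; "qvel": joint speeds; "effort": joint torques, N m; "position": TCP position; "tcp_rot": TCP orientation; "wrist_force": force on the tool from outside, world axes, zero at the start; "moment": the same for the moment, N m; "finger_gap": finger opening in m.
Only numpy, scipy, OpenCV 4.12 (cv2) and the standard library are available. Lean on these libraries where they do the work, as an engineer would, in place of code of your own. Each camera call takes 0.05 s, during which the arm holds its last target. There are 200 camera calls.

### The job

Tidy the hand-wash corner of the laundry counter: put the bar of soap in the soap dish, the scrubbing brush bristles down in the long brush tray, the large bottle in the wide round saucer and the small bottle in the narrow round saucer. Each must sit flat inside the rim of its own holder; keep the bottles upright and set everything down rather than dropping it. Leave the jar and the carton where they stand.

Things in the scene. Friction and masses are not known exactly. Their poses are not given: they have to be found in the camera images.
- soap: bar of yellowish laundry soap, a block 52 (x) by 80 (y) by 30 mm high with rounded edges, about 0.12 kg, lying flat loose on the counter. Grip it across the 52 mm width (along its x). Origin at the centre of its underside, z up.
- brush: wooden scrubbing brush lying bristles down, loose, about 0.09 kg, 39 mm high in all: brown wooden back 44 (x) by 130 (y) by 17 mm with rounded edges, from 22 to 39 mm above the bristle tips; under it a firm block of pale bristles 36 by 116 mm. Grip the wooden back across its 44 mm width (along its x). Origin at the middle of the bristle tips (underside), z up.
- large_bottle: large white plastic detergent bottle, loose, upright, 150 mm tall, about 0.38 kg: round body of 60 mm diameter up to 92 mm, a shoulder tapering to 32 mm diameter at 108 mm, then a grey upright cylindrical cap of 33 mm diameter from 108 to 150 mm (grip the cap, from above; it does not turn). Origin at the centre of its underside, z up.
- small_bottle: small white plastic stain-remover bottle, loose, upright, 102 mm tall, about 0.10 kg: straight round body of 36 mm diameter up to 88 mm (grip the body), then a grey cap of 24 mm diameter. Origin at the centre of its underside, z up.
- soap_dish: white stoneware soap dish, oblong, 84 (x) by 112 (y) mm outside, fixed: walls 4 mm thick, rim 14 mm above the counter, inside 76 by 104 mm, six cross ribs whose tops, 8 mm above the counter, carry the soap (long sides along y, like the soap's). Origin at the centre of its underside, z up.
- brush_tray: white stoneware brush tray, long and narrow, 76 (x) by 164 (y) mm outside, fixed: walls 4 mm thick, rim 14 mm above the counter, inside 68 by 156 mm, three lengthwise ribs whose tops, 8 mm above the counter, carry the brush (long sides along y, like the brush's). Origin at the centre of its underside, z up.
- wide_saucer: white stoneware drip saucer for the large bottle, round, 94 mm outside diameter, fixed: wall 4 mm thick, rim 14 mm above the counter, inside 86 mm diameter, its flat inner floor 6 mm above the counter. Origin at the centre of its underside, z up.
- narrow_saucer: white stoneware drip saucer for the small bottle, round, 62 mm outside diameter, fixed: wall 4 mm thick, rim 14 mm above the counter, inside 54 mm diameter (the large bottle does not go in), its flat inner floor 6 mm above the counter. Origin at the centre of its underside, z up.
- jar: bystander: closed clear jar of white powder with a flat steel lid, 76 mm diameter, 98 mm tall, loose, stands among the things to be put away. Origin at the centre of its underside, z up.
- carton: bystander: brown cardboard carton 70 (x) by 105 (y) by 55 mm high, loose, stands among the holders. Origin at the centre of its underside, z up.
There are look-alikes about, which are no part of the job. Leave any pink or red look-alike of the narrow_saucer alone. Of the things that look like the soap, the larger one is meant.

How it is judged:
At the end, for the whole second after the job is handed in: Seen from above, centres within 18 mm (soap, dish), 19 (brush, tray), 14 (large bottle, wide saucer), 10 (small bottle, narrow saucer); each on its holder's floor or ribs (height within 4 mm), tilt under 0.1 rad, released, at rest; jar and carton upright, within 30 mm of their start (horizontal distance between soap and soap_dish below 0.018 m and z of soap in the frame of soap_dish between 0.004 and 0.012 m and angle between each of soap, brush, large_bottle, small_bottle, jar, carton's own z axis and vertical below 0.1 rad and linear speed of each of soap, brush, large_bottle, small_bottle below 0.02 m/s and angular speed of each of soap, brush, large_bottle, small_bottle below 0.2 rad/s and horizontal distance between brush and brush_tray below 0.019 m and z of brush in the frame of brush_tray between 0.004 and 0.012 m and horizontal distance between large_bottle and wide_saucer below 0.014 m and z of large_bottle in the frame of wide_saucer between 0.002 and 0.01 m and horizontal distance between small_bottle and narrow_saucer below 0.01 m and z of small_bottle in the frame of narrow_saucer between 0.002 and 0.01 m and distance of each of jar, carton from where it was at the start of the episode below 0.03 m); the robot touches nothing.
It fails at once if a bottle is tipped more than 30 degrees from upright (angle between any of large_bottle, small_bottle's own z axis and vertical above 0.52 rad).
It fails at once if the jar or the carton is pushed more than 30 mm or tipped more than 30 degrees (distance of any of jar, carton from where it was at the start of the episode above 0.03 m or angle between any of jar, carton's own z axis and vertical above 0.52 rad).
It fails at once if a thing is dropped into its holder (it arrives there at more than 0.7 m/s, a fall of 25 mm or more) instead of being set down ((horizontal distance between soap and soap_dish below 0.03 m and z of soap in the frame of soap_dish below 0.03 m and linear speed of soap above 0.7 m/s) or (horizontal distance between brush and brush_tray below 0.03 m and z of brush in the frame of brush_tray below 0.03 m and linear speed of brush above 0.7 m/s) or (horizontal distance between large_bottle and wide_saucer below 0.03 m and z of large_bottle in the frame of wide_saucer below 0.03 m and linear speed of large_bottle above 0.7 m/s) or (horizontal distance between small_bottle and narrow_saucer below 0.03 m and z of small_bottle in the frame of narrow_saucer below 0.03 m and linear speed of small_bottle above 0.7 m/s)).
It also fails if it takes over 106 s, if anything falls off the work surface, if the arm or the gripper's body presses on something with over 40 N, if the wrist force passes 120 N, or if a joint passes its speed limit or range.

## Working session

There is one attempt and no reset: what is moved stays moved. The work goes in short steps, Python scripts to look and compute and a tool call to move; the robot and the scene stay as the last step left them, time stands still between calls to the robot, and variables do not carry over. Pictures are saved under pics/ and viewed, about 12 in all and at most 16, crops included, and the job is handed in when it is done.

Besides the shell and the picture viewer there is one more tool, called by a JSON object that holds its "api" and its "payload". play_rows: Moves the arm, as the interface text tells. Its arguments: {"type":"object","properties":{"increments":{"type":"array","items":{"type":"array"}},"squeeze":{"type":"number"}},"required":["increments"]}

```bash
ls; mkdir -p pics; python3 - <<'E'
from station import arm, eyes, order
import cv2,numpy as np
s=arm.get_state(); print({k:np.round(v,3) for k,v in s.items()})
for n in("scene","top"):
    im=eyes.snapshot(n); cv2.imwrite(f"pics/{n}0.png",im[:,:,::-1])
    c=eyes.get_calibration(n); print(n,np.round(c["mtx"],1).tolist(),np.round(c["dist"],3),np.round(c["cam_to_world"],3).tolist())
E
```

```text
pics
{'time': np.float64(0.0), 'joint_pos': array([ 1.191,  0.616, -0.013,  1.425,  0.008,  1.103, -0.04 ]), 'qvel': array([ 0.001, -0.001, -0.001,  0.001,  0.001,  0.001,  0.001]), 'effort': array([-0.0000e+00, -4.6923e+01,  2.5900e-01, -1.7104e+01,  1.0000e-02,
        1.0000e-02,  0.0000e+00]), 'position': array([ 0.224, -0.609,  0.23 ]), 'tcp_rot': array([-2.576,  1.796,  0.003]), 'wrist_force': array([ 0.394, -0.293, -0.198]), 'moment': array([ 0.002,  0.014, -0.007]), 'finger_gap': np.float64(0.086)}
scene [[516.1, 0.0, 273.4], [0.0, 516.1, 209.3], [0.0, 0.0, 1.0]] [0.042 0.    0.    0.    0.   ] [[-0.771, 0.547, -0.326, 0.938], [0.637, 0.662, -0.395, 0.631], [-0.001, -0.512, -0.859, 1.252], [0.0, 0.0, 0.0, 1.0]]
top [[385.6, 0.0, 284.0], [0.0, 385.6, 206.0], [0.0, 0.0, 1.0]] [0.01 0.   0.   0.   0.  ] [[-0.026, -0.993, 0.115, 0.355], [-1.0, 0.024, -0.016, 0.067], [0.013, -0.115, -0.993, 1.064], [0.0, 0.0, 0.0, 1.0]]
```

View pics/top0.png

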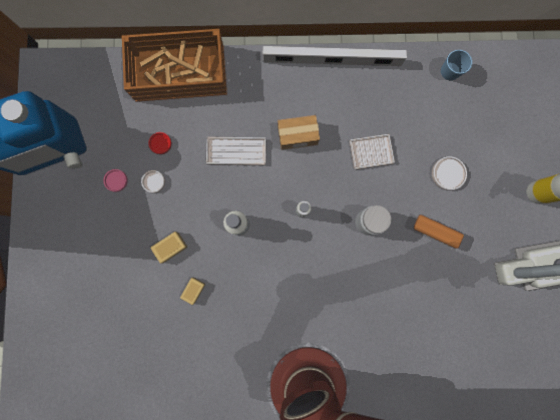

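View pics/scene0.png

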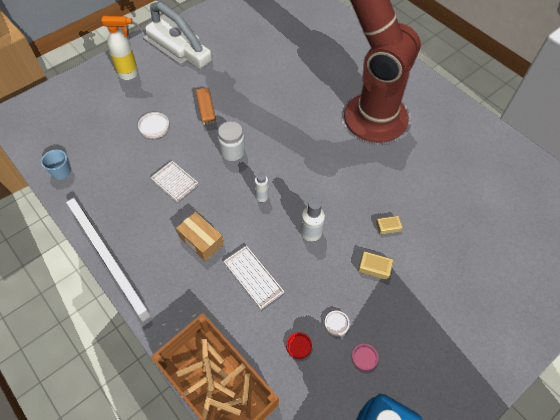

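Top view: brush (438,231), jar (375,220), small bottle (304,208), large bottle (235,222), tray (236,151), carton (298,131), dish (373,152), wide saucer (450,173).
- Soap candidates: (168,247) and (192,291). The first is larger, so it is the one meant.
- Narrow saucer candidates: white (153,181), pink (115,181) and red (160,143). White is the one meant.

I'll fit known shapes to the network regions.

```bash
cat > h.py <<'E'
import cv2,numpy as np
from scipy.optimize import minimize
from scipy.spatial.transform import Rotation as R
from station import arm,eyes,order
CAL={n:eyes.get_calibration(n) for n in("scene","top")}
def proj(P,n):
    T=np.linalg.inv(CAL[n]["cam_to_world"])
    return cv2.projectPoints(np.asarray(P,float),cv2.Rodrigues(T[:3,:3])[0],T[:3,3],CAL[n]["mtx"],np.asarray(CAL[n]["dist"],float))[0][:,0]
def ground(rc,n,z=0.):
    C=CAL[n]; u=cv2.undistortPoints(np.array([[[rc[1],rc[0]]]],float),C["mtx"],np.asarray(C["dist"],float))[0,0]
    d=C["cam_to_world"][:3,:3]@[u[0],u[1],1]; o=C["cam_to_world"][:3,3]; return (o+d*(z-o[2])/d[2])[:2]
def box(x,y,z0,z1): return [np.array([[a*x/2,b*y/2,z] for a in(-1,1) for b in(-1,1) for z in(z0,z1)])/1e3]
def cyl(*rz):
    t=np.linspace(0,2*np.pi,24,endpoint=False)
    ring=lambda d,z:np.c_[d/2*np.cos(t),d/2*np.sin(t),0*t+z]
    return [np.r_[ring(*a),ring(*b)]/1e3 for a,b in zip(rz,rz[1:])]
M=dict(soap=box(52,80,0,30),brush=box(44,130,22,39)+box(36,116,0,22),large_bottle=cyl((60,0),(60,92),(32,108),(33,150)),
 small_bottle=cyl((36,0),(36,88),(24,89),(24,102)),soap_dish=box(84,112,0,14),brush_tray=box(76,164,0,14),
 wide_saucer=cyl((94,0),(94,14)),narrow_saucer=cyl((62,0),(62,14)),jar=cyl((76,0),(76,98)),carton=box(70,105,0,55))
ROUND={"large_bottle","small_bottle","wide_saucer","narrow_saucer","jar"}
S=4
def fit(name,regs,xy0,z=0.):
    """regs: {cam:mask}; returns x,y,yaw,mean IoU"""
    big={n:cv2.resize(m.astype(np.uint8),None,fx=S,fy=S,interpolation=cv2.INTER_NEAREST) for n,m in regs.items()}
    def cost(p):
        c,s=np.cos(p[2]),np.sin(p[2]); v=0
        for n,m in big.items():
            k=np.zeros_like(m)
            for P in M[name]:
                W=np.c_[p[0]+c*P[:,0]-s*P[:,1],p[1]+s*P[:,0]+c*P[:,1],P[:,2]+z]
                cv2.fillConvexPoly(k,cv2.convexHull(np.round((proj(W,n)+.5)*S).astype(np.int32)),1)
            v+=1-(k&m).sum()/max(1,(k|m).sum())
        return v/len(big)
    best=None
    for a in ([0] if name in ROUND else np.arange(0,np.pi,np.pi/6)):
        x0=np.r_[xy0,a]; r=minimize(cost,x0,method="Nelder-Mead",options=dict(initial_simplex=x0+np.array([[0,0,0],[.015,0,0],[0,.015,0],[0,0,.25]]),xatol=2e-4,fatol=1e-4,maxiter=150))
        if best is None or r.fun<best.fun: best=r
    return np.r_[best.x,1-best.fun]
def toolshift(xyz,yaw=None):
    """mm shift in tool axes and turn about z to a world TCP target"""
    s=arm.get_state(); r=R.from_rotvec(s["tcp_rot"]); d=r.inv().apply(np.asarray(xyz)-s["position"])*1e3
    x=r.as_matrix()[:,0]; cur=np.arctan2(x[1],x[0])
    w=None if yaw is None else -((yaw-cur+np.pi/2)%np.pi-np.pi/2)
    return np.round(d,1),w,round(cur,3)
E
cat > find.py <<'E'
from h import *
import json
for n in("scene","top"): eyes.snapshot(n)
out={}
for name in M:
    c={n:eyes.regions_of(name,n) for n in("scene","top")}
    for n in c:
        for q in c[n]: q["g"]=ground(q["point"],n)
        print(name,n,[(np.round(q["conf"],2),np.round(q["point"]).astype(int).tolist(),int(q["region"].sum()),np.round(q["g"],3).tolist()) for q in c[n]])
    good=[q for q in c["top"] if q["conf"]>.3]
    for q in good:
        f1=fit(name,{"top":q["region"]},q["g"])
        m=[p for p in c["scene"] if np.hypot(*(p["g"]-q["g"]))<.12 and p["conf"]>.3]
        f2=None
        if m:
            p=min(m,key=lambda p:np.hypot(*(p["g"]-q["g"]))); f2=fit(name,{"top":q["region"],"scene":p["region"]},f1[:2])
        print("   top",np.round(f1,3),"both",None if f2 is None else np.round(f2,3))
E
python3 find.py; python3 - <<'E'
from h import *
a=cv2.imread("pics/top0.png"); b=cv2.resize(a[120:310,90:250],None,fx=3,fy=3,interpolation=cv2.INTER_CUBIC); cv2.imwrite("pics/crop1.png",b)
E
```

```text
soap scene [(np.float64(0.77), [224, 390], 365, [0.247, 0.297]), (np.float64(0.7), [267, 373], 692, [0.375, 0.359])]
soap top [(np.float64(0.69), [291, 192], 379, [0.254, 0.304]), (np.float64(0.67), [244, 167], 637, [0.382, 0.371])]
   top [0.259 0.295 0.745 0.553] both [0.259 0.295 3.817 0.541]
   top [0.373 0.364 0.569 0.92 ] both [0.373 0.362 3.703 0.898]
brush scene [(np.float64(0.97), [108, 207], 519, [0.388, -0.371]), (np.float64(0.41), [125, 153], 680, [0.558, -0.418])]
brush top [(np.float64(0.97), [230, 438], 756, [0.402, -0.374])]
   top [ 0.395 -0.36   2.71   0.837] both [ 0.396 -0.366  2.68   0.87 ]
large_bottle scene [(np.float64(0.63), [223, 313], 786, [0.406, 0.159])]
large_bottle top [(np.float64(0.58), [225, 234], 490, [0.43, 0.19])]
   top [0.43  0.175 0.278 0.939] both [0.429 0.176 0.137 0.939]
small_bottle scene [(np.float64(0.57), [190, 260], 356, [0.452, -0.021])]
small_bottle top [(np.float64(0.59), [211, 303], 193, [0.463, -0.003])]
   top [ 0.462 -0.001  0.231  0.921] both [ 0.463 -0.001  0.233  0.912]
soap_dish scene [(np.float64(0.74), [182, 178], 972, [0.6
[... 1077 characters left out ...]
4]), (np.float64(0.89), [141, 158], 390, [0.671, 0.398])]
   top [0.557 0.412 0.285 0.94 ] both [0.556 0.411 0.149 0.91 ]
   top [0.563 0.514 0.067 0.945] both [0.562 0.513 0.161 0.929]
   top [0.665 0.393 0.226 0.914] both [0.664 0.392 0.042 0.915]
jar scene [(np.float64(0.63), [141, 232], 892, [0.405, -0.214])]
jar top [(np.float64(0.79), [221, 372], 833, [0.43, -0.192])]
   top [ 0.427 -0.18  -0.057  0.901] both [ 0.429 -0.183  0.358  0.907]
carton scene [(np.float64(0.96), [237, 201], 1259, [0.672, -0.002]), (np.float64(0.43), [125, 154], 666, [0.555, -0.42])]
carton top [(np.float64(0.63), [134, 298], 1219, [0.683, 0.003])]
   top [0.68  0.005 0.121 0.962] both [0.68  0.006 0.114 0.949]
```

View pics/crop1.png

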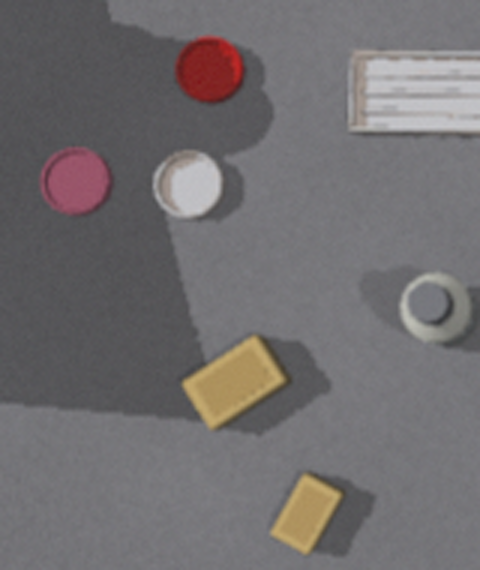

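The crop confirms it: the larger soap is at px (168,247) and the white narrow saucer at px (153,181). I'll start with the brush.

```bash
cat > ts.py <<'E'
import sys; from h import *
a=list(map(float,sys.argv[1:])); s=arm.get_state()
print(toolshift(a[:3],a[3] if len(a)>3 else None),"t",round(float(s["time"]),2),"pos",np.round(s["position"],4),"F",np.round(s["wrist_force"],1),"gap",round(float(s["finger_gap"]),4),"q7",round(s["joint_pos"][6],2))
E
python3 ts.py .396 -.364 .10 -.45
```

```text
(array([-171.5, -245.8,  131.3]), np.float64(-0.7679155807295999), np.float64(-1.218)) t 1.2 pos [ 0.2246 -0.6099  0.2313] F [ 0.1  0.5 -0.9] gap 0.0857 q7 -0.04
```

{"api": "play_rows", "payload": {"increments": [[0, [-20, -29, 0], [0, 0, -0.09]], [0, [-42, -60, 0], [0, 0, -0.19]], [0, [-65, -93, 0], [0, 0, -0.29]], [0, [-90, -130, 10], [0, 0, -0.4]], [0, [-115, -165, 30], [0, 0, -0.51]], [0, [-138, -198, 55], [0, 0, -0.62]], [0, [-157, -225, 80], [0, 0, -0.71]], [0, [-168, -240, 105], [0, 0, -0.75]], [0, [-171, -246, 125], [0, 0, -0.77]], [0, [-171, -246, 131], [0, 0, -0.77]]], "squeeze": 50}}

```text
time: 2.2
position: [0.3965, -0.3623, 0.0985]
tcp_rot: [-3.062, 0.693, 0.004]
wrist_force: [-0.8, 0.1, -0.1]
finger_gap: 0.085
```

```bash
python3 ts.py .396 -.364 .013 -.45; python3 - <<'E'
from h import *
im=eyes.snapshot("scene"); cv2.imwrite("pics/s1.png",cv2.resize(im[30:200,120:320,::-1],None,fx=3,fy=3))
E
```

```text
(array([ 0.5,  1.9, 85.5]), np.float64(0.005088183779946354), np.float64(-0.445)) t 2.2 pos [ 0.3965 -0.3623  0.0985] F [-0.8  0.1 -0.1] gap 0.085 q7 0.07
```

View pics/s1.png

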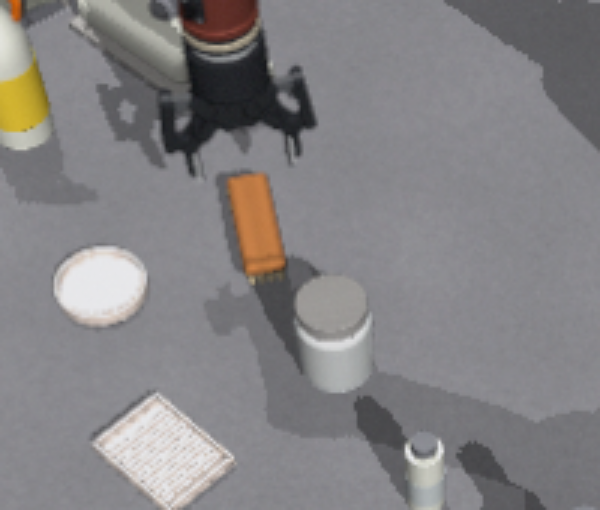

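The view shows the gripper above the brush and aligned with it. I'll descend and close.

{"api": "play_rows", "payload": {"increments": [[0, [0, 1, 25], [0, 0, 0]], [0, [0, 2, 50], [0, 0, 0]], [0, [0, 2, 72], [0, 0, 0]], [0, [0, 2, 84], [0, 0, 0]], [0, [0, 2, 86], [0, 0, 0]], [1, [0, 2, 86], [0, 0, 0]], [1, [0, 2, 86], [0, 0, 0]], [1, [0, 2, 86], [0, 0, 0]], [1, [0, 2, 86], [0, 0, 0]], [1, [0, 2, 86], [0, 0, 0]]], "squeeze": 50}}

```text
time: 3.25
position: [0.3962, -0.3669, 0.0156]
tcp_rot: [3.062, -0.698, 0.003]
wrist_force: [-0.9, 1.0, 5.6]
finger_gap: 0.0431
```

```bash
python3 ts.py .396 -.364 .22 -.45
```

```text
(array([  -1. ,   -2.4, -204.4]), np.float64(0.001865107634414942), np.float64(-0.448)) t 3.25 pos [ 0.3962 -0.3669  0.0156] F [-0.9  1.   5.6] gap 0.0431 q7 0.03
```

{"api": "play_rows", "payload": {"increments": [[1, [0, 0, -10], [0, 0, 0]], [1, [0, 0, -35], [0, 0, 0]], [1, [0, 0, -70], [0, 0, 0]], [1, [0, 0, -110], [0, 0, 0]], [1, [0, 0, -150], [0, 0, 0]], [1, [0, 0, -185], [0, 0, 0]], [1, [0, 0, -200], [0, 0, 0]], [1, [0, 0, -205], [0, 0, 0]]]}}

```text
time: 4.05
position: [0.3961, -0.3666, 0.2219]
tcp_rot: [3.061, -0.697, 0.006]
wrist_force: [0.2, -0.8, -0.4]
finger_gap: 0.043
```

```bash
python3 ts.py .638 .181 .22 -.02
```

```text
(array([ -19.2, -598.4,    1.1]), np.float64(-0.4279166153606211), np.float64(-0.448)) t 4.05 pos [ 0.3961 -0.3666  0.2219] F [ 0.2 -0.8 -0.4] gap 0.043 q7 0.12
```

{"api": "play_rows", "payload": {"increments": [[1, [0, -15, 0], [0, 0, 0]], [1, [-1, -45, 0], [0, 0, 0]], [1, [-3, -85, 0], [0, 0, 0]], [1, [-4, -130, 0], [0, 0, 0]], [1, [-6, -175, 0], [0, 0, 0]], [1, [-7, -220, 0], [0, 0, 0]], [1, [-8, -265, 0], [0, 0, 0]], [1, [-10, -310, 0], [0, 0, 0]], [1, [-12, -355, 0], [0, 0, 0]], [1, [-13, -400, 0], [0, 0, 0]]]}}

```text
time: 5.05
position: [0.5558, 0.0032, 0.2174]
tcp_rot: [3.063, -0.695, -0.007]
wrist_force: [1.3, -0.3, -1.0]
finger_gap: 0.0428
```

{"api": "play_rows", "payload": {"increments": [[1, [-1, -40, 0], [0, 0, -0.06]], [1, [-3, -80, 0], [0, 0, -0.13]], [1, [-4, -120, 0], [0, 0, -0.22]], [1, [-5, -155, 0], [0, 0, -0.3]], [1, [-6, -180, 0], [0, 0, -0.37]], [1, [-6, -195, 0], [0, 0, -0.42]], [1, [-6, -198, 0], [0, 0, -0.43]], [1, [-6, -198, 0], [0, 0, -0.43]]]}}

```text
time: 5.85
position: [0.636, 0.1817, 0.2175]
tcp_rot: [3.141, -0.027, -0.006]
wrist_force: [-1.0, -0.1, -0.5]
finger_gap: 0.0433
```

```bash
python3 ts.py .638 .181 .026 -.02;  python3 - <<'E'
from h import *
for n in("scene","top"): eyes.snapshot(n)
c={n:eyes.regions_of("brush",n) for n in("scene","top")}
for n in c: print(n,[(round(q["conf"],2),np.round(q["point"]),ground(q["point"],n,.22)) for q in c[n]])
regs={n:c[n][0]["region"] for n in c if c[n]}
print(np.round(fit("brush",regs,[.638,.181],z=.205),3))
E
```

```text
(array([  2.7,   0.5, 191.5]), np.float64(0.00310503382549987), np.float64(-0.017)) t 5.85 pos [0.636  0.1817 0.2175] F [-1.  -0.1 -0.5] gap 0.0433 q7 -0.55
scene [(0.67, array([250., 258.]), array([0.63936264, 0.21508287]))]
top [(0.73, array([126., 199.]), array([0.63901745, 0.23952722]))]
[ 0.637  0.187 -0.056  0.38 ]
```

{"api": "play_rows", "payload": {"increments": [[1, [1, 0, 20], [0, 0, 0]], [1, [2, 0, 55], [0, 0, 0]], [1, [2, 0, 95], [0, 0, 0]], [1, [2, 0, 130], [0, 0, 0]], [1, [2, 0, 152], [0, 0, 0]], [1, [2, 0, 160], [0, 0, 0]], [1, [2, 0, 160], [0, 0, 0]]]}}

```text
time: 6.75
position: [0.6389, 0.18, 0.0586]
tcp_rot: [3.141, -0.03, -0.003]
wrist_force: [-0.8, -0.2, -0.2]
finger_gap: 0.0429
```

```bash
python3 ts.py .638 .181 .025 -.02;  python3 - <<'E'
from h import *
a=eyes.snapshot("scene")[200:330,190:320,::-1]; b=eyes.snapshot("top")[90:220,170:300,::-1]
cv2.imwrite("pics/s2.png",cv2.resize(np.hstack([a,b]),None,fx=3,fy=3,interpolation=cv2.INTER_CUBIC))
E
```

```text
(array([-0.9, -1. , 33.6]), np.float64(0.0009162408822900314), np.float64(-0.019)) t 6.75 pos [0.6389 0.18   0.0586] F [-0.8 -0.2 -0.2] gap 0.0429 q7 -0.61
```

View pics/s2.png

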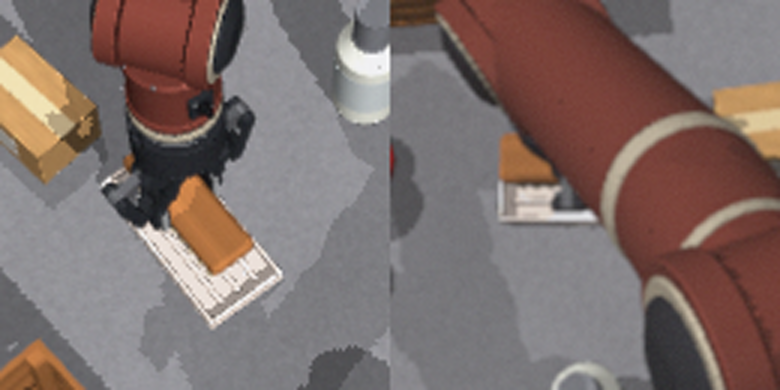

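Brush is parallel over the tray; its left end is at px col ~206, row ~143 in the top camera. I'll check its offset along the tray.

```bash
python3 - <<'E'
from h import *
print(ground((143,206.3),"top",.08), ground((156,206.3),"top",.014),proj([[.638,.246,.082],[.638,.263,.014]],"top"))
# scene end corner pixels: top face near corner (252,245)/3, (215,272)/3
for p in((245,252),(272,215)): print(ground((200+p[0]/3,190+p[1]/3),"scene",.075))
E
```

```text
[0.63967703 0.24925   ] [0.62175022 0.26160966] [[207.41076457 143.38776929]
 [205.77759057 150.29111689]]
[0.62228347 0.24924627]
[0.6602379  0.24823386]
```

{"api": "play_rows", "payload": {"increments": [[1, [-1, 2, 10], [0, 0, 0]], [1, [-1, 2, 20], [0, 0, 0]], [1, [-1, 2, 27], [0, 0, 0]], [1, [-1, 2, 31], [0, 0, 0]], [1, [-1, 2, 33], [0, 0, 0]], [1, [-1, 2, 34], [0, 0, 0]], [1, [-1, 2, 34], [0, 0, 0]]]}}

```text
time: 7.55
position: [0.6385, 0.1791, 0.0254]
tcp_rot: [-3.141, 0.028, -0.0]
wrist_force: [0.3, -0.8, -1.4]
finger_gap: 0.0432
```

```bash
python3 ts.py .638 .178 .025 -.02
```

```text
(array([-0.4,  1.1,  0.4]), np.float64(0.002141788298916536), np.float64(-0.018)) t 7.55 pos [0.6385 0.1791 0.0254] F [ 0.3 -0.8 -1.4] gap 0.0432 q7 -0.62
```

{"api": "play_rows", "payload": {"increments": [[1, [0, 0, 1], [0, 0, 0]], [1, [0, 0, 2], [0, 0, 0]], [1, [0, 0, 2], [0, 0, 0]], [0.4, [0, 0, 2], [0, 0, 0]], [0.2, [0, 0, 2], [0, 0, 0]], [0.2, [0, 0, 2], [0, 0, 0]], [0, [0, 0, -10], [0, 0, 0]], [0, [0, 0, -50], [0, 0, 0]], [0, [0, 0, -100], [0, 0, 0]], [0, [0, 0, -150], [0, 0, 0]]]}}

```text
time: 8.55
position: [0.638, 0.179, 0.1776]
tcp_rot: [-3.141, 0.028, 0.0]
wrist_force: [1.2, 0.5, -0.6]
finger_gap: 0.0856
```

```bash
python3 ts.py .43 .175 .235 .38
```

```text
(array([-207.9,    7.6,  -57.3]), np.float64(-0.39762630252999687), np.float64(-0.018)) t 8.55 pos [0.638  0.179  0.1776] F [ 1.2  0.5 -0.6] gap 0.0856 q7 -0.56
```

{"api": "play_rows", "payload": {"increments": [[0, [0, 0, -30], [0, 0, 0]], [0, [-10, 0, -57], [0, 0, 0]], [0, [-45, 1, -62], [0, 0, 0]], [0, [-90, 3, -62], [0, 0, 0]], [0, [-135, 5, -62], [0, 0, 0]], [0, [-175, 7, -60], [0, 0, 0]], [0, [-200, 8, -57], [0, 0, 0]], [0, [-208, 8, -57], [0, 0, 0]], [0, [-208, 8, -57], [0, 0, 0]]]}}

```text
time: 9.45
position: [0.4301, 0.175, 0.2334]
tcp_rot: [-3.141, 0.027, -0.003]
wrist_force: [0.6, 0.2, 0.3]
finger_gap: 0.0856
```

```bash
python3 ts.py .43 .175 .113;  python3 - <<'E'
from h import *
a=eyes.snapshot("scene")[120:290,230:400,::-1]; b=eyes.snapshot("top")[90:260,170:340,::-1]
cv2.imwrite("pics/s3.png",cv2.resize(np.hstack([a,b]),None,fx=2.3,fy=2.3,interpolation=cv2.INTER_CUBIC))
c=eyes.regions_of("brush","top"); c2=eyes.regions_of("brush","scene")
g={n:q[0]["region"] for n,q in(("top",c),("scene",c2)) if q}
print(g.keys(),np.round(fit("brush",g,[.638,.181],z=.008),3))
E
```

```text
(array([ -0.3,   0. , 120.4]), None, np.float64(-0.017)) t 9.45 pos [0.4301 0.175  0.2334] F [0.6 0.2 0.3] gap 0.0856 q7 -0.67
dict_keys(['top', 'scene']) [ 0.64   0.185 -0.042  0.908]
```

View pics/s3.png

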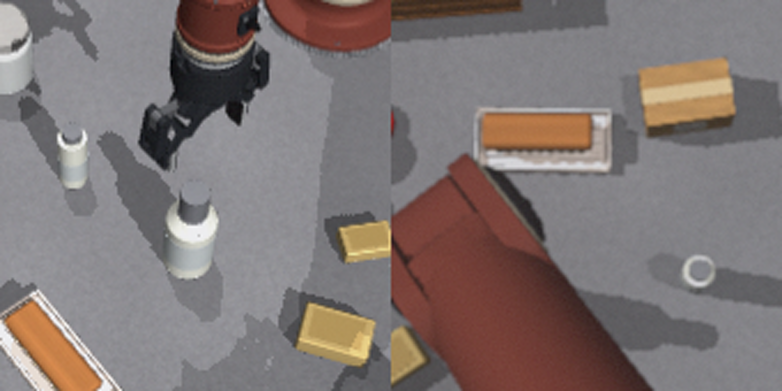

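The brush lies in the tray, with the fit putting it about 4.5 mm off centre. The gripper is above the large bottle, so I'll descend onto the cap.

{"api": "play_rows", "payload": {"increments": [[0, [0, 0, 20], [0, 0, 0]], [0, [0, 0, 50], [0, 0, 0]], [0, [0, 0, 80], [0, 0, 0]], [0, [0, 0, 105], [0, 0, 0]], [0, [0, 0, 118], [0, 0, 0]], [0, [0, 0, 119], [0, 0, 0]], [0.3, [0, 0, 119], [0, 0, 0]], [0.5, [0, 0, 119], [0, 0, 0]], [0.55, [0, 0, 119], [0, 0, 0]], [0.6, [0, 0, 119], [0, 0, 0]]], "squeeze": 70}}

```text
time: 10.65
position: [0.4306, 0.1748, 0.114]
tcp_rot: [-3.141, 0.029, -0.002]
wrist_force: [-1.6, 0.5, -0.0]
finger_gap: 0.0343
```

{"api": "play_rows", "payload": {"increments": [[0.65, [0, 0, 0], [0, 0, 0]], [0.7, [0, 0, 0], [0, 0, 0]], [1, [0, 0, 0], [0, 0, 0]], [1, [0, 0, 0], [0, 0, 0]], [1, [0, 0, 0], [0, 0, 0]], [1, [0, 0, 0], [0, 0, 0]]]}}

```text
time: 11.25
position: [0.4302, 0.1749, 0.1142]
tcp_rot: [-3.141, 0.028, -0.001]
wrist_force: [-1.7, 0.2, 5.3]
finger_gap: 0.0317
```

```bash
python3 ts.py .43 .175 .113
```

```text
(array([-0.2, -0.1,  1.2]), None, np.float64(-0.018)) t 11.25 pos [0.4302 0.1749 0.1142] F [-1.7  0.2  5.3] gap 0.0317 q7 -0.8
```

{"api": "play_rows", "payload": {"increments": [[1, [0, 0, -6], [0, 0, 0]], [1, [0, 0, -20], [0, 0, 0]], [1, [0, 0, -42], [0, 0, 0]], [1, [0, 0, -68], [0, 0, 0]], [1, [0, 0, -94], [0, 0, 0]], [1, [0, 0, -118], [0, 0, 0]], [1, [0, 0, -134], [0, 0, 0]], [1, [0, 0, -140], [0, 0, 0]], [1, [0, 0, -140], [0, 0, 0]]]}}

```text
time: 12.15
position: [0.4301, 0.1745, 0.2535]
tcp_rot: [-3.141, 0.029, -0.001]
wrist_force: [-0.4, -0.1, -4.2]
finger_gap: 0.0313
```

```bash
python3 ts.py .561 -.415 .254
```

```text
(array([ 1.416e+02,  5.870e+02, -5.000e-01]), None, np.float64(-0.018)) t 12.15 pos [0.4301 0.1745 0.2535] F [-0.4 -0.1 -4.2] gap 0.0313 q7 -0.65
```

{"api": "play_rows", "payload": {"increments": [[1, [2, 8, 0], [0, 0, 0]], [1, [6, 25, 0], [0, 0, 0]], [1, [12, 50, 0], [0, 0, 0]], [1, [20, 82, 0], [0, 0, 0]], [1, [28, 116, 0], [0, 0, 0]], [1, [37, 152, 0], [0, 0, 0]], [1, [45, 188, 0], [0, 0, 0]], [1, [54, 224, 0], [0, 0, 0]], [1, [63, 260, 0], [0, 0, 0]], [1, [72, 296, 0], [0, 0, 0]]]}}

```text
time: 13.15
position: [0.4959, -0.1248, 0.2518]
tcp_rot: [-3.141, 0.029, 0.005]
wrist_force: [-0.1, -0.2, -3.5]
finger_gap: 0.0315
```

{"api": "play_rows", "payload": {"increments": [[1, [8, 36, 0], [0, 0, 0]], [1, [17, 72, 0], [0, 0, 0]], [1, [26, 108, 0], [0, 0, 0]], [1, [35, 144, 0], [0, 0, 0]], [1, [44, 180, 0], [0, 0, 0]], [1, [52, 214, 0], [0, 0, 0]], [1, [60, 245, 0], [0, 0, 0]], [1, [66, 270, 0], [0, 0, 0]], [1, [69, 285, 0], [0, 0, 0]], [1, [70, 291, 0], [0, 0, 0]]]}}

```text
time: 14.15
position: [0.5595, -0.4177, 0.25]
tcp_rot: [-3.141, 0.034, 0.008]
wrist_force: [-0.5, 0.1, -4.5]
finger_gap: 0.032
```

```bash
python3 ts.py .561 -.415 .165
```

```text
(array([ 1.8, -2.6, 85. ]), None, np.float64(-0.021)) t 14.15 pos [ 0.5595 -0.4177  0.25  ] F [-0.5  0.1 -4.5] gap 0.032 q7 0.43
```

{"api": "play_rows", "payload": {"increments": [[1, [0, 0, 10], [0, 0, 0]], [1, [1, -1, 28], [0, 0, 0]], [1, [2, -2, 48], [0, 0, 0]], [1, [2, -3, 68], [0, 0, 0]], [1, [2, -3, 80], [0, 0, 0]], [1, [2, -3, 85], [0, 0, 0]], [1, [2, -3, 85], [0, 0, 0]], [1, [2, -3, 85], [0, 0, 0]]]}}

```text
time: 14.95
position: [0.5643, -0.412, 0.1693]
tcp_rot: [3.141, -0.028, 0.003]
wrist_force: [-0.3, -0.6, -3.9]
finger_gap: 0.0316
```

```bash
python3 ts.py .561 -.415 .122;  python3 - <<'E'
from h import *
a=eyes.snapshot("scene")[30:200,80:250,::-1]; b=eyes.snapshot("top")[90:260,365:535,::-1]
cv2.imwrite("pics/s4.png",cv2.resize(np.hstack([a,b]),None,fx=2.3,fy=2.3,interpolation=cv2.INTER_CUBIC))
for n in("scene","top"):
  for q in eyes.regions_of("large_bottle",n): print(n,round(q["conf"],2),np.round(q["point"]))
# predicted outline points if bottle centred at TCP
for n in("scene","top"): print(n,np.round(proj([[.561,-.415,.051],[.561,-.415,.143],[.561,-.415,.0]],n)))
E
```

```text
(array([-3.4,  3.1, 47.3]), None, np.float64(-0.018)) t 14.95 pos [ 0.5643 -0.412   0.1693] F [-0.3 -0.6 -3.9] gap 0.0316 q7 0.4
scene 0.82 [104. 146.]
top 0.73 [162. 466.]
top 0.26 [146. 234.]
scene [[150. 115.]
 [143.  94.]
 [153. 126.]]
top [[456. 169.]
 [473. 161.]
 [448. 173.]]
```

View pics/s4.png

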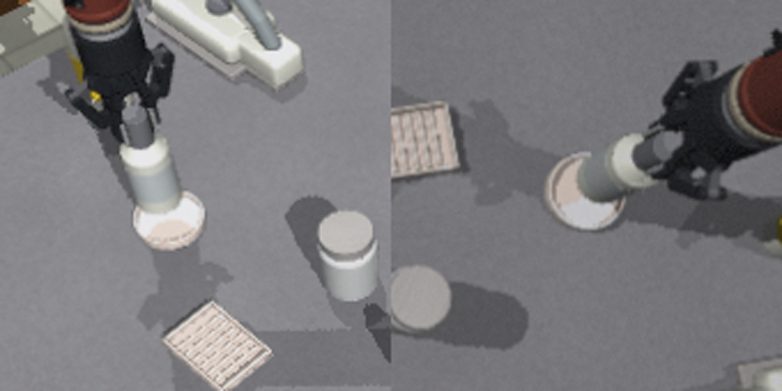

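The bottle hangs upright over the saucer. I'll correct by 3 mm and lower it.

{"api": "play_rows", "payload": {"increments": [[1, [-1, 1, 8], [0, 0, 0]], [1, [-2, 2, 20], [0, 0, 0]], [1, [-3, 3, 32], [0, 0, 0]], [1, [-3, 3, 40], [0, 0, 0]], [1, [-3, 3, 44], [0, 0, 0]], [1, [-3, 3, 46], [0, 0, 0]], [1, [-3, 3, 47], [0, 0, 0]], [1, [-3, 3, 47], [0, 0, 0]]]}}

```text
time: 15.95
position: [0.561, -0.4148, 0.1216]
tcp_rot: [3.141, -0.028, 0.001]
wrist_force: [0.2, 0.7, -3.9]
finger_gap: 0.0314
```

```bash
python3 ts.py .561 -.415 .1205;  python3 - <<'E'
from h import *
g={}
for n in("scene","top"):
  eyes.snapshot(n); q=eyes.regions_of("large_bottle",n); g[n]=q[0]["region"]
print(np.round(fit("large_bottle",g,[.561,-.415],z=.008),4))
E
```

```text
(array([-0. ,  0.2,  1.1]), None, np.float64(-0.018)) t 15.95 pos [ 0.561  -0.4148  0.1216] F [ 0.2  0.7 -3.9] gap 0.0314 q7 0.4
[ 0.5619 -0.414   0.0745  0.8863]
```

{"api": "play_rows", "payload": {"increments": [[1, [0, 0, 1], [0, 0, 0]], [1, [0, 0, 2], [0, 0, 0]], [1, [0, 0, 2], [0, 0, 0]], [0.5, [0, 0, 2], [0, 0, 0]], [0.2, [0, 0, 2], [0, 0, 0]], [0, [0, 0, 2], [0, 0, 0]], [0, [0, 0, 1], [0, 0, 0]], [0, [0, 0, -20], [0, 0, 0]], [0, [0, 0, -55], [0, 0, 0]], [0, [0, 0, -90], [0, 0, 0]]]}}

```text
time: 17.15
position: [0.5604, -0.4146, 0.2118]
tcp_rot: [-3.141, 0.028, 0.002]
wrist_force: [0.3, -1.0, 1.0]
finger_gap: 0.0853
```

```bash
python3 ts.py .463 -.001 .22;  python3 - <<'E'
from h import *
g={}
for n in("scene","top"):
  eyes.snapshot(n); q=eyes.regions_of("large_bottle",n); g[n]=q[0]["region"]
print(np.round(fit("large_bottle",g,[.561,-.415],z=.006),4))
E
```

```text
(array([-104.8, -411.8,   -7.7]), None, np.float64(-0.018)) t 17.15 pos [ 0.5604 -0.4146  0.2118] F [ 0.3 -1.   1. ] gap 0.0853 q7 0.42
[ 0.5621 -0.4129  0.1561  0.9394]
```

{"api": "play_rows", "payload": {"increments": [[0, [-3, -12, -5], [0, 0, 0]], [0, [-12, -46, -8], [0, 0, 0]], [0, [-23, -92, -8], [0, 0, 0]], [0, [-35, -138, -8], [0, 0, 0]], [0, [-47, -184, -8], [0, 0, 0]], [0, [-59, -230, -8], [0, 0, 0]], [0, [-70, -276, -8], [0, 0, 0]], [0, [-82, -322, -8], [0, 0, 0]], [0, [-93, -365, -8], [0, 0, 0]], [0, [-101, -398, -8], [0, 0, 0]]]}}

```text
time: 18.35
position: [0.4642, -0.0114, 0.2187]
tcp_rot: [-3.14, 0.023, 0.005]
wrist_force: [1.0, 0.1, 0.9]
finger_gap: 0.0856
```

{"api": "play_rows", "payload": {"increments": [[0, [-3, -11, 0], [0, 0, 0]], [0, [-4, -14, 0], [0, 0, 0]], [0, [-4, -14, 30], [0, 0, 0]], [0, [-4, -14, 65], [0, 0, 0]], [0, [-4, -14, 80], [0, 0, 0]], [0, [-4, -14, 80], [0, 0, 0]]]}}

```text
time: 18.95
position: [0.4613, -0.0032, 0.1369]
tcp_rot: [3.14, -0.033, -0.01]
wrist_force: [-0.2, -0.7, -0.8]
finger_gap: 0.0856
```

```bash
python3 ts.py .463 -.001 .047;  python3 - <<'E'
from h import *
a=eyes.snapshot("scene")[110:240,195:325,::-1]; b=eyes.snapshot("top")[140:270,240:370,::-1]
cv2.imwrite("pics/s5.png",cv2.resize(np.hstack([a,b]),None,fx=3,fy=3,interpolation=cv2.INTER_CUBIC))
q=eyes.regions_of("small_bottle","scene"); print([(round(x["conf"],2),np.round(x["point"])) for x in q]); print(np.round(fit("small_bottle",{"scene":q[0]["region"]},[.463,0]),4))
E
```

```text
(array([ 2.2, -2.3, 89.9]), None, np.float64(-0.021)) t 18.95 pos [ 0.4613 -0.0032  0.1369] F [-0.2 -0.7 -0.8] gap 0.0856 q7 -0.33
[(0.68, array([188., 258.]))]
[ 4.635e-01 -4.000e-04 -9.290e-02  8.047e-01]
```

View pics/s5.png

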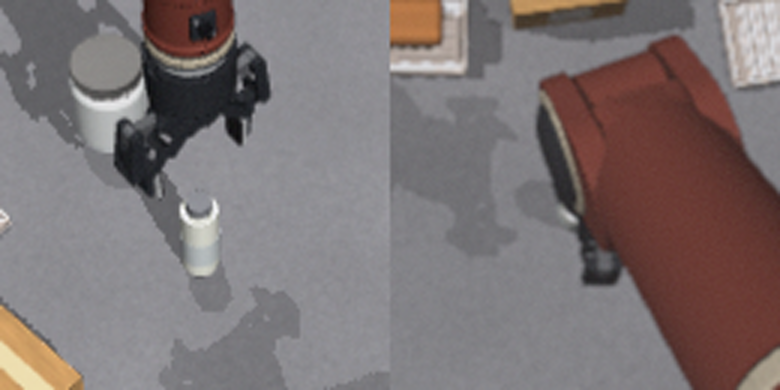

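{"api": "play_rows", "payload": {"increments": [[0, [0, 0, 15], [0, 0, 0]], [0, [0, 0, 40], [0, 0, 0]], [0, [0, 0, 65], [0, 0, 0]], [0, [0, 0, 83], [0, 0, 0]], [0, [0, 0, 90], [0, 0, 0]], [0, [0, 0, 92], [0, 0, 0]], [0, [0, 0, 92], [0, 0, 0]], [0.3, [0, 0, 92], [0, 0, 0]], [0.45, [0, 0, 92], [0, 0, 0]], [0.52, [0, 0, 92], [0, 0, 0]]], "squeeze": 40}}

```text
time: 20.1
position: [0.4635, -0.001, 0.0479]
tcp_rot: [-3.141, 0.028, -0.002]
wrist_force: [-0.2, -0.4, 0.2]
finger_gap: 0.0436
```

{"api": "play_rows", "payload": {"increments": [[0.57, [0, 0, 0], [0, 0, 0]], [0.62, [0, 0, 0], [0, 0, 0]], [1, [0, 0, 0], [0, 0, 0]], [1, [0, 0, 0], [0, 0, 0]], [1, [0, 0, 0], [0, 0, 0]]]}}

```text
time: 20.6
position: [0.4631, -0.0009, 0.0478]
tcp_rot: [3.141, -0.028, 0.0]
wrist_force: [-0.9, -0.5, 6.1]
finger_gap: 0.0351
```

```bash
python3 ts.py .463 -.001 .17
```

```text
(array([-1.000e-01,  1.000e-01, -1.222e+02]), None, np.float64(-0.018)) t 20.6 pos [ 0.4631 -0.0009  0.0478] F [-0.9 -0.5  6.1] gap 0.0351 q7 -0.42
```

{"api": "play_rows", "payload": {"increments": [[1, [0, 0, -6], [0, 0, 0]], [1, [0, 0, -22], [0, 0, 0]], [1, [0, 0, -46], [0, 0, 0]], [1, [0, 0, -72], [0, 0, 0]], [1, [0, 0, -92], [0, 0, 0]], [1, [1, -6, -100], [0, 0, 0]], [1, [4, -20, -100], [0, 0, 0]], [1, [9, -43, -100], [0, 0, 0]], [1, [15, -75, -100], [0, 0, 0]], [1, [23, -110, -100], [0, 0, 0]]]}}

```text
time: 21.6
position: [0.4875, 0.1091, 0.1466]
tcp_rot: [3.141, -0.031, -0.003]
wrist_force: [0.2, 0.7, -1.8]
finger_gap: 0.0351
```

{"api": "play_rows", "payload": {"increments": [[1, [8, -37, 0], [0, 0, 0]], [1, [15, -74, 0], [0, 0, 0]], [1, [23, -111, 0], [0, 0, 0]], [1, [31, -148, 0], [0, 0, 0]], [1, [39, -185, 0], [0, 0, 0]], [1, [47, -222, 0], [0, 0, 0]], [1, [54, -255, 0], [0, 0, 0]], [1, [59, -282, 0], [0, 0, 0]], [1, [62, -298, 0], [0, 0, 0]], [1, [63, -304, 0], [0, 0, 0]]]}}

```text
time: 22.6
position: [0.5547, 0.4143, 0.1457]
tcp_rot: [-3.141, 0.023, 0.004]
wrist_force: [-0.1, -0.7, -0.7]
finger_gap: 0.0355
```

{"api": "play_rows", "payload": {"increments": [[1, [0, 0, 10], [0, 0, 0]], [1, [0, 0, 28], [0, 0, 0]], [1, [0, 0, 45], [0, 0, 0]], [1, [0, 0, 55], [0, 0, 0]], [1, [0, 0, 58], [0, 0, 0]], [1, [0, 0, 58], [0, 0, 0]], [1, [0, 0, 58], [0, 0, 0]]]}}

```text
time: 23.3
position: [0.557, 0.4117, 0.0902]
tcp_rot: [-3.14, 0.029, -0.002]
wrist_force: [-0.0, -0.2, -1.3]
finger_gap: 0.0353
```

```bash
python3 ts.py .5565 .4115 .055;  python3 - <<'E'
from h import *
a=eyes.snapshot("scene")[240:370,270:400,::-1]; b=eyes.snapshot("top")[110:240,80:210,::-1]
cv2.imwrite("pics/s6.png",cv2.resize(np.hstack([a,b]),None,fx=3,fy=3,interpolation=cv2.INTER_CUBIC))
z=arm.get_state()["position"][2]-.0478
g={}
for n in("scene","top"):
  q=eyes.regions_of("small_bottle",n); print(n,[(round(x["conf"],2),np.round(x["point"])) for x in q])
  if q: g[n]=q[0]["region"]
print(z,np.round(fit("small_bottle",g,[.556,.411],z=z),4))
E
```

```text
(array([-0.5,  0.2, 35.2]), None, np.float64(-0.018)) t 23.3 pos [0.557  0.4117 0.0902] F [-0.  -0.2 -1.3] gap 0.0353 q7 -0.9
scene [(0.63, array([321., 341.]))]
top []
0.04264275051339674 [0.5627 0.418  0.1152 0.4874]
```

View pics/s6.png

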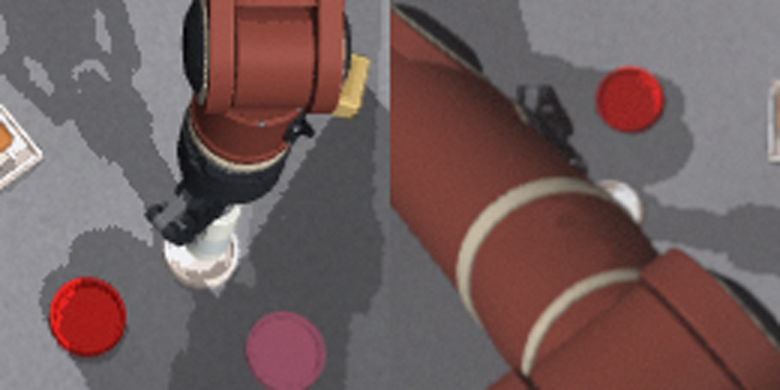

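The small bottle hangs above the white saucer, with red and pink clear of it. I'll lower and release.

{"api": "play_rows", "payload": {"increments": [[1, [0, 0, 8], [0, 0, 0]], [1, [0, 0, 18], [0, 0, 0]], [1, [0, 0, 27], [0, 0, 0]], [1, [0, 0, 32], [0, 0, 0]], [1, [0, 0, 34], [0, 0, 0]], [1, [0, 0, 35], [0, 0, 0]], [1, [0, 0, 36], [0, 0, 0]], [1, [0, 0, 36], [0, 0, 0]]]}}

```text
time: 24.3
position: [0.5567, 0.4118, 0.0539]
tcp_rot: [-3.141, 0.028, -0.001]
wrist_force: [-0.1, -1.0, 0.1]
finger_gap: 0.0353
```

```bash
python3 ts.py .5565 .4115 .055
```

```text
(array([-0.2,  0.3, -1.1]), None, np.float64(-0.018)) t 24.3 pos [0.5567 0.4118 0.0539] F [-0.1 -1.   0.1] gap 0.0353 q7 -0.91
```

{"api": "play_rows", "payload": {"increments": [[0.5, [0, 0, 0], [0, 0, 0]], [0.25, [0, 0, 0], [0, 0, 0]], [0.1, [0, 0, 0], [0, 0, 0]], [0, [0, 0, 0], [0, 0, 0]], [0, [0, 0, -15], [0, 0, 0]], [0, [0, 0, -50], [0, 0, 0]], [0, [0, 0, -90], [0, 0, 0]], [0, [0, 0, -110], [0, 0, 0]], [0, [0, 0, -110], [0, 0, 0]]]}}

```text
time: 25.2
position: [0.5585, 0.4136, 0.1694]
tcp_rot: [-3.134, 0.029, -0.012]
wrist_force: [0.9, 0.6, -0.2]
finger_gap: 0.0851
```

```bash
python3 ts.py .373 .363 .10 .57
```

```text
(array([-185.1,   54.5,   67.5]), np.float64(-0.5882193432795839), np.float64(-0.018)) t 25.2 pos [0.5585 0.4136 0.1694] F [ 0.9  0.6 -0.2] gap 0.0851 q7 -0.87
```

{"api": "play_rows", "payload": {"increments": [[0, [-10, 3, 0], [0, 0, -0.05]], [0, [-38, 11, 0], [0, 0, -0.13]], [0, [-75, 21, 0], [0, 0, -0.23]], [0, [-112, 32, 10], [0, 0, -0.34]], [0, [-145, 41, 25], [0, 0, -0.45]], [0, [-170, 48, 45], [0, 0, -0.54]], [0, [-181, 51, 60], [0, 0, -0.58]], [0, [-183, 52, 64], [0, 0, -0.59]], [0, [-183, 52, 64], [0, 0, -0.59]], [0, [-183, 52, 64], [0, 0, -0.59]]]}}

```text
time: 26.2
position: [0.374, 0.3634, 0.0999]
tcp_rot: [-3.014, -0.883, -0.003]
wrist_force: [0.7, 0.4, -0.4]
finger_gap: 0.0853
```

```bash
python3 ts.py .373 .363 .006 .57;  python3 - <<'E'
from h import *
a=eyes.snapshot("scene")[200:370,290:460,::-1]; b=eyes.snapshot("top")[140:310,80:250,::-1]
cv2.imwrite("pics/s7.png",cv2.resize(np.hstack([a,b]),None,fx=2.3,fy=2.3,interpolation=cv2.INTER_CUBIC))
for name,xy,z in(("soap",[.373,.363],0),("small_bottle",[.556,.411],.006)):
  g={}
  for n in("scene","top"):
    q=[x for x in eyes.regions_of(name,n) if np.hypot(*(ground(x["point"],n)-xy))<.08]
    print(name,n,[(round(x["conf"],2),np.round(x["point"]),x["region"].sum()) for x in q])
    if q: g[n]=q[0]["region"]
  for n in g: print(n,np.round(fit(name,{n:g[n]},xy,z=z),4))
E
```

```text
(array([-1.3, -0.2, 93.9]), np.float64(0.00019396192074250251), np.float64(0.57)) t 26.2 pos [0.374  0.3634 0.0999] F [ 0.7  0.4 -0.4] gap 0.0853 q7 -0.65
soap scene [(0.75, array([272., 371.]), np.int64(593))]
soap top [(0.9, array([241., 174.]), np.int64(405))]
scene [0.3726 0.3628 0.5597 0.7788]
top [0.3802 0.3465 0.3928 0.5968]
small_bottle scene [(0.77, array([318., 338.]), np.int64(350))]
small_bottle top [(0.79, array([175., 144.]), np.int64(270))]
scene [0.5574 0.4125 0.0924 0.9132]
top [0.559  0.4121 0.1587 0.8233]
```

View pics/s7.png

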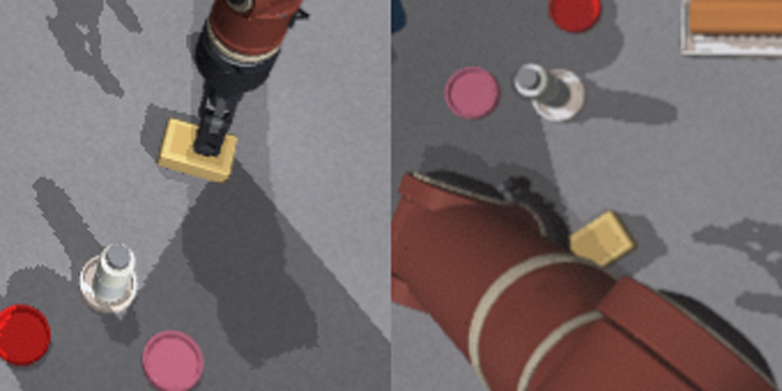

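The small bottle stands upright in its saucer, and the gripper is aligned over the soap. I'll grip it.

{"api": "play_rows", "payload": {"increments": [[0, [-1, 0, 20], [0, 0, 0]], [0, [-1, 0, 50], [0, 0, 0]], [0, [-1, 0, 75], [0, 0, 0]], [0, [-1, 0, 90], [0, 0, 0]], [0, [-1, 0, 92], [0, 0, 0]], [0, [-1, 0, 92], [0, 0, 0]], [1, [-1, 0, 92], [0, 0, 0]], [1, [-1, 0, 92], [0, 0, 0]], [1, [-1, 0, 92], [0, 0, 0]], [1, [-1, 0, 92], [0, 0, 0]]], "squeeze": 60}}

```text
time: 27.5
position: [0.3723, 0.3628, 0.0087]
tcp_rot: [-3.013, -0.886, -0.003]
wrist_force: [-0.4, -0.9, 5.7]
finger_gap: 0.0506
```

```bash
python3 ts.py .373 .363 .006 .57
```

```text
(array([0.6, 0.2, 2.7]), np.float64(0.0018505654564524576), np.float64(0.572)) t 27.5 pos [0.3723 0.3628 0.0087] F [-0.4 -0.9  5.7] gap 0.0506 q7 -0.74
```

{"api": "play_rows", "payload": {"increments": [[1, [0, 0, -8], [0, 0, 0]], [1, [0, 0, -30], [0, 0, 0]], [1, [0, 0, -60], [0, 0, 0]], [1, [0, 0, -90], [0, 0, 0]], [1, [0, 5, -112], [0, 0, 0]], [1, [-3, 20, -120], [0, 0, 0]], [1, [-7, 45, -120], [0, 0, 0]], [1, [-12, 80, -120], [0, 0, 0]], [1, [-17, 120, -120], [0, 0, 0]], [1, [-23, 160, -120], [0, 0, 0]]]}}

```text
time: 28.5
position: [0.4393, 0.2139, 0.1277]
tcp_rot: [3.013, 0.888, 0.0]
wrist_force: [0.9, 0.0, -1.8]
finger_gap: 0.0509
```

{"api": "play_rows", "payload": {"increments": [[1, [-6, 40, 0], [0, 0, 0]], [1, [-12, 80, 0], [0, 0, 0]], [1, [-18, 120, 0], [0, 0, 0]], [1, [-23, 160, 0], [0, 0, 0]], [1, [-29, 200, 0], [0, 0, 0]], [1, [-35, 240, 0], [0, 0, 0]], [1, [-40, 275, 0], [0, 0, 0]], [1, [-44, 305, 0], [0, 0, 0]], [1, [-48, 330, 0], [0, 0, 0]], [1, [-51, 350, 0], [0, 0, 0]]]}}

```text
time: 29.5
position: [0.5854, -0.1092, 0.1273]
tcp_rot: [3.015, 0.883, -0.001]
wrist_force: [-0.2, 0.3, -1.1]
finger_gap: 0.0507
```

```bash
python3 ts.py .6285 -.201 .13 .125
```

```text
(array([-13.3, 100.5,  -2.7]), np.float64(0.44468598111395874), np.float64(0.57)) t 29.5 pos [ 0.5854 -0.1092  0.1273] F [-0.2  0.3 -1.1] gap 0.0507 q7 0.33
```

{"api": "play_rows", "payload": {"increments": [[1, [-4, 25, 0], [0, 0, 0.07]], [1, [-7, 50, 0], [0, 0, 0.15]], [1, [-10, 72, 0], [0, 0, 0.24]], [1, [-12, 88, 0], [0, 0, 0.33]], [1, [-14, 98, 0], [0, 0, 0.41]], [1, [-14, 102, 5], [0, 0, 0.445]], [1, [-14, 102, 25], [0, 0, 0.445]], [1, [-14, 102, 50], [0, 0, 0.445]], [1, [-14, 102, 68], [0, 0, 0.445]], [1, [-14, 102, 75], [0, 0, 0.445]]]}}

```text
time: 30.5
position: [0.6269, -0.1989, 0.0498]
tcp_rot: [-3.133, -0.201, 0.008]
wrist_force: [-0.4, 0.1, -1.3]
finger_gap: 0.0508
```

{"api": "play_rows", "payload": {"increments": [[1, [0, 0, 0], [0, 0, 0]], [1, [0, 0, 0], [0, 0, 0]]]}}

```text
time: 30.7
position: [0.6297, -0.1997, 0.0531]
tcp_rot: [-3.135, -0.2, -0.002]
wrist_force: [-0.3, -0.0, -0.6]
finger_gap: 0.0509
```

```bash
python3 ts.py .6285 -.201 .017 .125;  python3 - <<'E'
from h import *
a=eyes.snapshot("scene")[110:240,110:240,::-1]; b=eyes.snapshot("top")[90:220,310:440,::-1]
cv2.imwrite("pics/s8.png",cv2.resize(np.hstack([a,b]),None,fx=3,fy=3,interpolation=cv2.INTER_CUBIC))
z=arm.get_state()["position"][2]-.0087
c,s=np.cos(.125),np.sin(.125)
for n,o in(("scene",(110,110)),("top",(310,90))):
  P=np.array([[.6285+c*x-s*y,-.201+s*x+c*y,z+.03] for x,y in((.026,.04),(.026,-.04),(-.026,-.04),(-.026,.04))])
  print(n,np.round((proj(P,n)-o)*3+([390,0] if n=="top" else [0,0])).tolist())
E
```

```text
(array([-1.4,  1.1, 36.1]), np.float64(0.0025312123012071197), np.float64(0.128)) t 30.7 pos [ 0.6297 -0.1997  0.0531] F [-0.3 -0.  -0.6] gap 0.0509 q7 0.09
scene [[185.0, 213.0], [128.0, 164.0], [171.0, 131.0], [228.0, 179.0]]
top [[543.0, 140.0], [633.0, 127.0], [643.0, 184.0], [554.0, 197.0]]
```

View pics/s8.png

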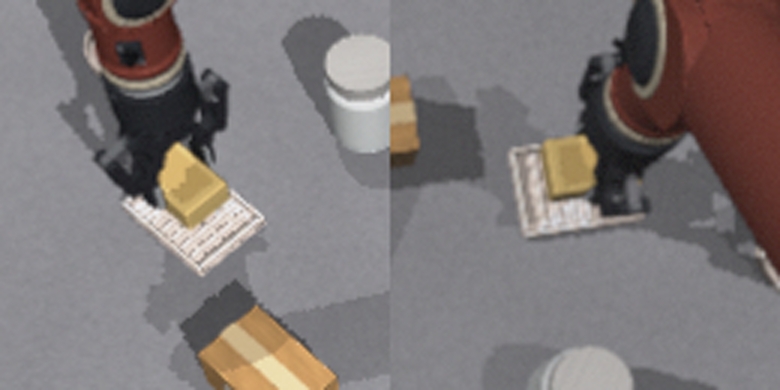

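The soap's visible end matches the predicted corners, so it is centred over the dish. I'll lower it.

{"api": "play_rows", "payload": {"increments": [[1, [0, 0, 8], [0, 0, 0]], [1, [-1, 1, 18], [0, 0, 0]], [1, [-1, 1, 27], [0, 0, 0]], [1, [-1, 1, 32], [0, 0, 0]], [1, [-1, 1, 34], [0, 0, 0]], [1, [-1, 1, 35], [0, 0, 0]], [1, [-1, 1, 35], [0, 0, 0]]]}}

```text
time: 31.5
position: [0.6284, -0.201, 0.0174]
tcp_rot: [-3.135, -0.2, -0.001]
wrist_force: [-0.5, 0.7, -0.7]
finger_gap: 0.0507
```

```bash
python3 ts.py .6285 -.201 .0167 .125
```

```text
(array([0.1, 0. , 0.7]), np.float64(0.00213487868326645), np.float64(0.127)) t 31.5 pos [ 0.6284 -0.201   0.0174] F [-0.5  0.7 -0.7] gap 0.0507 q7 0.08
```

{"api": "play_rows", "payload": {"increments": [[1, [0, 0, 0.5], [0, 0, 0]], [1, [0, 0, 0.5], [0, 0, 0]], [0.3, [0, 0, 0], [0, 0, 0]], [0.15, [0, 0, 0], [0, 0, 0]], [0, [0, 0, -2], [0, 0, 0]], [0, [0, 0, -10], [0, 0, 0]], [0, [0, 0, -35], [0, 0, 0]], [0, [0, 0, -75], [0, 0, 0]], [0, [0, 0, -120], [0, 0, 0]], [0, [0, 0, -160], [0, 0, 0]]]}}

```text
time: 32.5
position: [0.6285, -0.201, 0.1803]
tcp_rot: [3.135, 0.2, 0.003]
wrist_force: [0.8, -0.4, -0.7]
finger_gap: 0.0854
```

{"api": "play_rows", "payload": {"increments": [[0, [-20, 0, -25], [0, 0, 0]], [0, [-60, 0, -45], [0, 0, 0]], [0, [-100, 0, -50], [0, 0, 0]], [0, [-140, 0, -50], [0, 0, 0]], [0, [-170, 0, -50], [0, 0, 0]], [0, [-180, 0, -50], [0, 0, 0]], [0, [-180, 0, -50], [0, 0, 0]], [0, [-180, 0, -50], [0, 0, 0]]]}}

```text
time: 33.3
position: [0.4513, -0.2237, 0.228]
tcp_rot: [3.135, 0.201, 0.004]
wrist_force: [0.6, 0.2, -0.8]
finger_gap: 0.0855
```

```bash
python3 - <<'E'
from h import *
a=eyes.snapshot("scene"); b=eyes.snapshot("top")
cv2.imwrite("pics/s9.png",cv2.resize(np.hstack([a[60:400,60:400],b[80:320,90:490]]) if 0 else a[60:400,60:400],None,fx=1.75,fy=1.75)[:,:,::-1])
cv2.imwrite("pics/t9.png",cv2.resize(b[90:290,100:500],None,fx=2,fy=2,interpolation=cv2.INTER_CUBIC)[:,:,::-1])
T=dict(soap=(.6285,-.201,.008),brush=(.638,.181,.008),large_bottle=(.561,-.415,.006),small_bottle=(.5565,.4115,.006),jar=(.428,-.182,0),carton=(.68,.005,0))
for k,(x,y,z) in T.items():
  for n in("scene","top"):
    q=[p for p in eyes.regions_of(k,n) if np.hypot(*(ground(p["point"],n,.03)-[x,y]))<.08]
    if q: f=fit(k,{n:q[0]["region"]},[x,y],z=z); print(k,n,np.round(f,3),"off mm",np.round((f[:2]-[x,y])*1e3,1))
s=arm.get_state(); print(s["time"],s["position"])
E
```

```text
soap scene [ 0.628 -0.202  0.074  0.883] off mm [-0.3 -1.5]
soap top [ 0.63  -0.201  3.369  0.816] off mm [ 1.5 -0.4]
brush scene [0.639 0.18  3.071 0.875] off mm [ 0.8 -0.6]
brush top [ 0.641  0.184 -0.038  0.899] off mm [2.8 3.2]
large_bottle scene [ 0.561 -0.416  0.224  0.953] off mm [ 0.3 -1.2]
small_bottle scene [0.557 0.412 0.078 0.939] off mm [0.6 0.8]
small_bottle top [0.558 0.414 0.092 0.918] off mm [1.7 2. ]
jar scene [ 0.43  -0.182  0.058  0.926] off mm [ 2.1 -0.1]
carton scene [0.679 0.006 0.099 0.921] off mm [-1.   1.2]
carton top [0.681 0.005 0.122 0.964] off mm [0.8 0.4]
34.0 [ 0.44966162 -0.22393639  0.2273304 ]
```

View pics/s9.png

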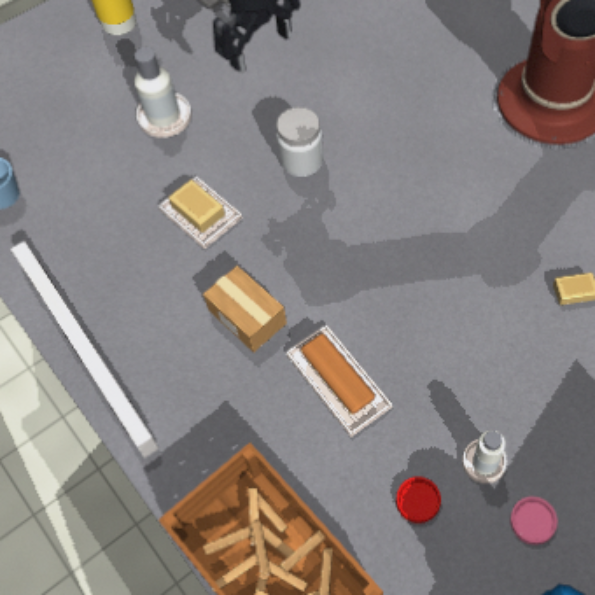

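View pics/t9.png

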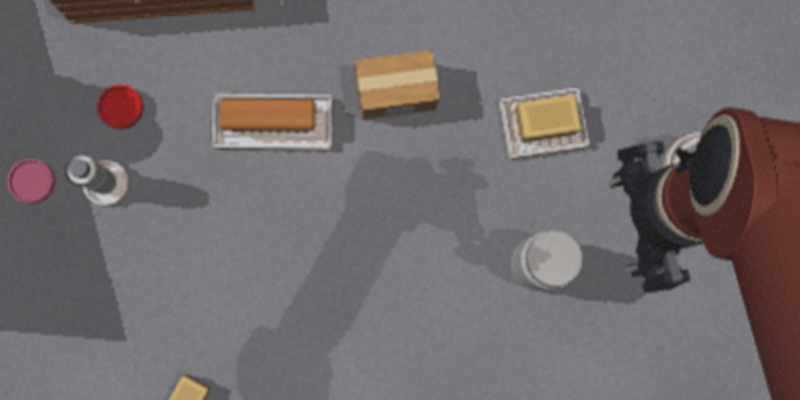

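The pictures show all four things in their holders (scene crop: bottle (160,105), soap (198,205), brush (340,370), small bottle (487,455)), and the arm is clear of everything. I'll hand it in.

```bash
python3 -c "
from station import order; print(order.sign_off())"
```

```text
the job is handed in; nothing more can be done
None
```

I put the brush in its tray, the large bottle in the wide saucer, the small bottle in the white narrow saucer and the larger soap in its dish. Everything was gripped from above and lowered into place. I handed the job in at about 34 s of the 106 s allowed; the sign-off gives no verdict.

- **Placement:** in the last pictures everything stood upright and flat inside its rim. The outline fits put the soap, large bottle and small bottle within 3 mm of their holder centres.
- **Brush:** the two cameras disagreed slightly, with about 1 mm off centre from the scene camera and about 4 mm from the top camera. The limit is 19 mm.
- **Jar and carton:** both showed at most about 2 mm of apparent shift, which is within the measuring error.
- **Weaker checks:** the arm partly hid the large bottle and the jar from the top camera at the end, so only the scene camera confirmed those two at the end. While the brush and small bottle hung over their holders, the fits were poor because the arm hid them, so I went by the picture and the arm position there.

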